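# Assemble two cosmetic sample jars

## Robot

A 6-joint arm with a two-finger parallel gripper is mounted at the origin on the work surface. World frame = base frame: x ahead of the robot, y to its left, z up, the work surface at z = 0. Lengths are in mm, angles in degrees, forces in N, time in s.
With the tool pointing down it reaches from about 300 to 850 mm from the base axis. Payload 4.2 kg.
Tool frame: the origin (TCP) lies between the finger pads; the fingertips stand 22 mm ahead of it and the grasp point (between the pads) lies 3 mm ahead of it; z points along the fingers, y is the direction in which the jaws open and shut (so a half turn about z gives the same grasp; the last joint's range is limited). The gripper opens to 91 mm and grips with 3 to 60 N. Pads are 32 mm wide; open, the fingers measure 118 mm over their backs; the gripper's body (76 mm by 178 mm) begins 60 mm behind the grasp point.
Start: joints at [-77.693, 18.312, 89.639, -0, 72.044, -1.146], TCP at [133.775, -559.236, 235.976] pointing down, gripper open.
Joint ranges: [-177.97, 177.97], [-48.28, 115.42], [12.27, 149.76], [-77.06, 257.06], [2.81, 150.46], [-146.56, 146.56]. Speed limits (degrees/s): [147.25, 147.25, 180, 180, 180, 180].

## Interface

Orientations are given as [roll, pitch, yaw] about the fixed x, y, z axes, in that order (R = Rz(yaw) Ry(pitch) Rx(roll)).
In Python, from workcell import telemetry, cams, env gives the robot as it stands.
- The arm moves only by the shell command python3 -m inch 'ROWS' [FORCE]. ROWS is JSON, a list of rows, each an object of numbers: "x", "y", "z": the shift along the tool's x, y, z in cm; "yaw": the turn about the tool's z in units of 5 degrees (1.0 is 5 degrees); "gripper": the gripper's target within -1 to 1 (fully open at 1, half-way at 0, shut at -1). A call has 1 to 12 rows; each row shifts and turns the commanded pose from where the row before left it, along the tool's axes as they then stand; what a row does not reach is not made up. A row lasts 1/12 s, in which the tool goes at most 41.7 mm and 7.16 degrees, less where a joint would pass 70% of its speed; a pose out of reach is approached as far as the arm can. A call is refused whole if a number of a shift passes 4.17 or a number of a turn 1, either way. A call with a gripper value outside its range is refused whole. The fingers move at their own pace and stop on an object; FORCE is the grip in N (left out, the last holds). Time passes only in rows, so rows that do not move let the fingers close. It gives the time, the measured TCP pose, the force and the opening at its end, in the units of the state.
- telemetry.state(): the state, without advancing time (a new reading comes with each control period).
- cams.grab_frame(name): name is "scene" or "top"; returns a dict with "pixels" (480x640x3 uint8, red, green, blue), "mtx" (3x3 intrinsics, pixels), "distortion" ([k1, k2, p1, p2, k3] as OpenCV has them; the pictures are not rectified), "rvec" (rotation vector, rad) and "tvec" (3), from world to camera coordinates, as OpenCV has them. Camera axes: x right, y down, z forward; pixel columns grow to the right and rows downward; lengths in mm; the calibration is good to about 2 mm. A picture is of the moment at which its call begins. There is no depth.
- env.job_done(): hands the job in, once; it reports no verdict.
The state is a dict: "time_s": time; "qpos": joint angles; "qvel": joint speeds; "effort": joint torques, N m; "ee_pos": TCP position; "ee_rot": TCP orientation; "force": force on the tool from outside, world axes, zero at the start; "torque": the same for the moment, N m; "gripper_width": finger opening in mm.
Only numpy, scipy, OpenCV 4.12 (cv2) and the standard library are available. Lean on these libraries where they do the work, as an engineer would, in place of code of your own. Each camera call takes 0.05 s, during which the arm holds its last target. There are 200 camera calls.

## Task

Put the two white jars together where they stand. Large jar: the large white cup goes into it first, then the aluminium sealing disc onto the cup, knob up, then the large lid on top; small jar: the small white cup, then the small lid. Everything must sit fully home, level and let go, and the amber sample pots must stay where they are.

Things in the scene. Friction and masses are not known exactly. Their poses are not given: they have to be found in the camera images.
- large_jar_rim (a point): target: the large white jar shell, empty, open at the top, fixed on a flat black puck (80 mm diameter, 12 mm thick) that is fixed to the table. Shell 50 mm outside and 46 mm inside diameter, 40 mm tall above the puck, bore 34 mm deep. The point is the centre of its mouth, level with its rim, 52 mm above the table; z up.
- small_jar_rim (a point): target: the small white jar shell, empty, open at the top, fixed on a flat black puck (60 mm diameter, 12 mm thick) that is fixed to the table. Shell 32 mm outside and 28 mm inside diameter, 32 mm tall above the puck, bore 26 mm deep. The point is the centre of its mouth, level with its rim, 44 mm above the table; z up.
- large_cup_mid (a point): loose: large white cup standing mouth up, 36 mm high: body 40 mm diameter (bottom edge chamfered 6 mm), 30 mm high, topped by a flange 56 mm diameter, 6 mm thick; mouth 37 mm wide, 18 mm deep. Point on its axis (z, up) 18 mm above its foot; mid-flange is 15 mm higher. 35 g. Home: flange on the jar's rim (3 mm overhang all round, so fingers holding the flange clear the shell), point 12 mm below the rim.
- small_cup_mid (a point): loose: small white cup standing mouth up, 30 mm high: body 22 mm diameter (bottom edge chamfered 3 mm), 24 mm high, topped by a flange 38 mm diameter, 6 mm thick; mouth 18 mm wide. Point on its axis (z, up) 15 mm above its foot; mid-flange is 12 mm higher. 18 g. Home: flange on the small jar's rim (3 mm overhang all round), point 9 mm below the rim.
- seal_disc_mid (a point): loose: aluminium sealing disc, 14 mm high, from below: plug 31 mm diameter, 3 mm high, tapered; plate 52 mm diameter, 3 mm thick; central knob 14 mm diameter, 8 mm high. Point on its axis (z, up) 7 mm above its underside; mid-knob is 3 mm higher. 30 g. Home: plug in the large cup's mouth, plate flat on the cup's flange, point 10 mm above the large jar's rim.
- large_lid_mid (a point): loose: large white lid lying open side down, 66 mm diameter, 24 mm high; skirt opening 62 mm wide, 8 mm deep, then a shoulder, with a 40 mm recess above for the disc's knob. Point on its axis (z, up) 12 mm above its lower edge. 50 g. Set on, not screwed. Home: shoulder on the disc's plate, skirt around the cup's flange, point 13 mm above the large jar's rim.
- small_lid_mid (a point): loose: small white lid lying open side down, 48 mm diameter, 18 mm high; skirt opening 44 mm wide, 5 mm deep. Point on its axis (z, up) 9 mm above its lower edge. 25 g. Set on, not screwed. Home: lying on the small cup's flange, skirt around it, point 10 mm above the small jar's rim.
- pot0_mid (a point): bystander: closed amber sample pot with black cap, 36 mm diameter, 36 mm high, standing on the table; the point is at its centre, 18 mm above the table. Not to be moved.
- pot1_mid (a point): bystander: closed amber sample pot with black cap, 36 mm diameter, 36 mm high, standing on the table; the point is at its centre, 18 mm above the table. Not to be moved.
- pot2_mid (a point): bystander: closed amber sample pot with black cap, 36 mm diameter, 36 mm high, standing on the table; the point is at its centre, 18 mm above the table. Not to be moved.
Not all that is in view belongs to the job. What is shaped like the part that bears small_lid_mid but black or red is not meant.

How it is judged (in metres and radians):
At the end, for the whole second after the job is handed in: In the large jar the cup (axis within 5 mm of the jar's), on it the disc (within 8 mm) and on that the lid (within 8 mm); in the small jar the cup (within 5 mm) and on it the lid (within 8 mm); each within 2 mm of its home height, level within 0.07 rad, at rest (horizontal distance between large_cup_mid and large_jar_rim below 0.005 m and z of large_cup_mid in the frame of large_jar_rim between -0.014 and -0.01 m and angle between each of large_cup_mid, seal_disc_mid, large_lid_mid, small_cup_mid, small_lid_mid's own z axis and vertical below 0.07 rad and linear speed of each of large_cup, seal_disc, large_lid, small_cup, small_lid below 0.02 m/s and horizontal distance between each of seal_disc_mid, large_lid_mid and large_jar_rim below 0.008 m and z of seal_disc_mid in the frame of large_jar_rim between 0.008 and 0.012 m and z of large_lid_mid in the frame of large_jar_rim between 0.011 and 0.015 m and horizontal distance between small_cup_mid and small_jar_rim below 0.005 m and z of small_cup_mid in the frame of small_jar_rim between -0.011 and -0.007 m and horizontal distance between small_lid_mid and small_jar_rim below 0.008 m and z of small_lid_mid in the frame of small_jar_rim between 0.008 and 0.012 m); the robot touches nothing.
It fails at once if an amber sample pot is shifted by more than 25 mm or knocked over (distance of any of pot0_mid, pot1_mid, pot2_mid from where it was at the start of the episode above 0.025 m or angle between any of pot0_mid, pot1_mid, pot2_mid's own z axis and vertical above 0.5 rad).
It also fails if it takes over 136 s, if anything falls off the work surface, if the arm or the gripper's body presses on something with over 40 N, if the wrist force passes 120 N, or if a joint passes its speed limit or range.

## Working session

There is one attempt and no reset: what is moved stays moved. The work goes in short steps, Python scripts to look and compute and a shell command to move; the robot and the scene stay as the last step left them, time stands still between calls to the robot, and variables do not carry over. Pictures are saved under pics/ and viewed, about 12 in all and at most 16, crops included, and the job is handed in when it is done.

```bash
mkdir -p pics; ls; cat > h.py <<'E'
import numpy as np, cv2
from workcell import telemetry, cams, env
def grab(name, fn=None):
    f=cams.grab_frame(name); im=cv2.cvtColor(np.array(f["pixels"]),cv2.COLOR_RGB2BGR)
    if fn: cv2.imwrite(fn,im)
    return f,im
def ray(f,px,z):
    K=np.array(f["mtx"],float);d=np.array(f["distortion"],float)
    R=cv2.Rodrigues(np.array(f["rvec"],float))[0];t=np.array(f["tvec"],float).ravel()
    u=cv2.undistortPoints(np.array(px,float).reshape(-1,1,2),K,d).reshape(-1,2)
    v=np.c_[u,np.ones(len(u))]@R; c=-R.T@t
    return c+v*((z-c[2])/v[:,2])[:,None]
def proj(f,P):
    return cv2.projectPoints(np.array(P,float).reshape(-1,1,3),np.array(f["rvec"],float),np.array(f["tvec"],float),np.array(f["mtx"],float),np.array(f["distortion"],float))[0].reshape(-1,2)
E
python3 - <<'E'
from h import *
for n in("top","scene"):
    f,im=grab(n,f"pics/{n}0.png")
    R=cv2.Rodrigues(np.array(f["rvec"],float))[0];print(n,-R.T@np.array(f["tvec"]).ravel(),np.array(f["mtx"])[0,0],R[2])
print(telemetry.state())
E
```

```text
pics
top [ 285.80894221    9.39993404 1130.27490767] 485.5977013419562 [ 0.21644919 -0.01287343 -0.97620901]
scene [1103.2687684   134.34004659  803.13960466] 466.9223945885538 [-0.61686094 -0.16163693 -0.7702961 ]
{'time_s': 0.1, 'qpos': array([-7.76923084e+01,  1.83457017e+01,  8.96988321e+01, -1.04020831e-03,
        7.20435313e+01, -1.14601153e+00]), 'qvel': array([ 0.03070639, -0.01529082, -0.18306451,  0.02982302,  0.08026971,
        0.00365871]), 'effort': array([-1.40185680e-04, -4.13332772e+01, -2.32510722e+01,  7.28474488e-02,
        4.21892689e-02, -4.57179613e-05]), 'ee_pos': array([ 133.68556765, -558.81788519,  235.23110397]), 'ee_rot': array([-1.79911933e+02, -7.72482082e-04,  1.34540240e+01]), 'force': array([0.86629362, 0.47455015, 0.38114719]), 'torque': array([-0.07082845, -0.00176809, -0.01128552]), 'gripper_width': 91.06438962660641}
```

View pics/top0.png

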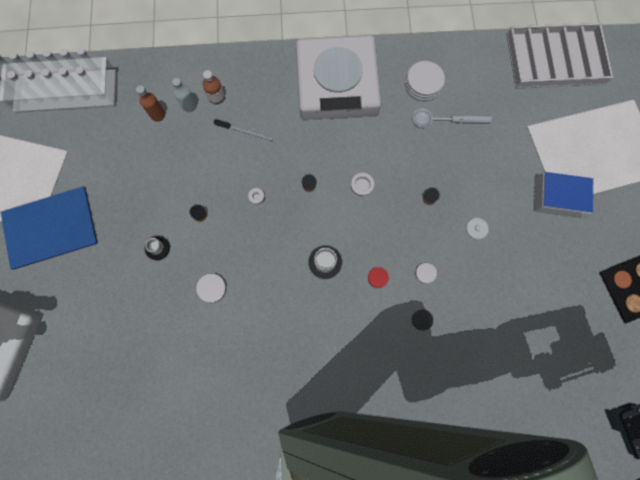

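View pics/scene0.png

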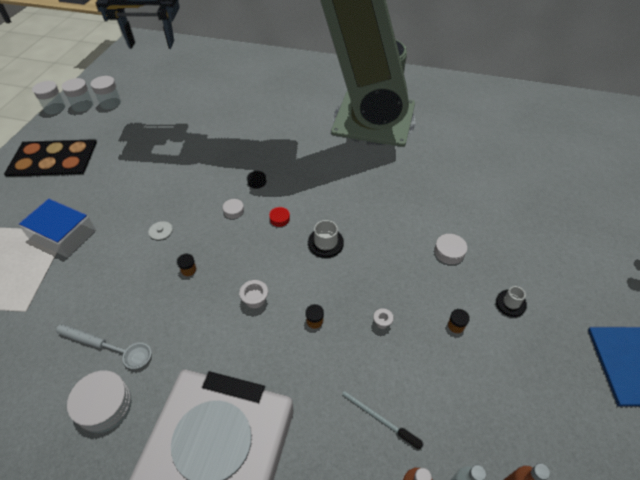

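```bash
cat > m.py <<'E'
from h import *
# name: seeds(top,scene), silhouette mid height, expected diameter, mode
O=dict(Ljar=((325,261),(325,242),6,80,'k'),sjar=((155,246),(512,303),6,60,'k'),Lcup=((362,184),(254,294),33,56,'w'),scup=((256,196),(383,319),27,38,'w'),
 disc=((478,228),(160,231),4,52,'w'),Llid=((211,288),(451,249),12,66,'w'),slid=((427,272),(233,209),9,48,'w'),
 pot0=((309,182),(314,316),28,36,'k'),pot1=((198,212),(459,320),28,36,'k'),pot2=((431,195),(186,264),28,36,'k'))
def meas(f,im,seed,z,mode):
    g=im.max(2).astype(int); lo=im.min(2)
    hsv=cv2.cvtColor(im,cv2.COLOR_BGR2HSV)
    w=(lo>140)
    m=w if mode=='w' else (w|(g<45))
    m=m.astype(np.uint8)*255
    x,y=seed; r=30; sub=np.zeros_like(m); sub[y-r:y+r,x-r:x+r]=m[y-r:y+r,x-r:x+r]
    cs,_=cv2.findContours(sub,cv2.RETR_EXTERNAL,cv2.CHAIN_APPROX_NONE)
    cs=[c for c in cs if cv2.contourArea(c)>40]
    if not cs: return None
    c=min(cs,key=lambda c:-cv2.pointPolygonTest(c,seed,True))
    h=cv2.convexHull(c).reshape(-1,2).astype(float)
    P=ray(f,h,z)[:,:2].astype(np.float32)
    M=cv2.moments(P.reshape(-1,1,2)); ctr=(M['m10']/M['m00'],M['m01']/M['m00'])
    return np.round(ctr,1),np.round(2*np.sqrt(abs(M['m00'])/np.pi),1)
E
python3 - <<'E'
from m import *
ft,it=grab("top");fs,is_=grab("scene")
for n,(a,b,z,d,mo) in O.items(): print(n,d,'top',meas(ft,it,a,z,mo),'scene',meas(fs,is_,b,z,mo),ray(ft,[a],z)[0].round())
c=cv2.resize(it[160:340,120:500],None,fx=2,fy=2,interpolation=cv2.INTER_CUBIC);cv2.imwrite('pics/ctop.png',c)
c=cv2.resize(is_[150:310,140:300],None,fx=3.7,fy=3.7,interpolation=cv2.INTER_CUBIC);cv2.imwrite('pics/cs.png',c)
E
```

```text
Ljar 80 top (array([481.1, -20. ]), np.float64(41.6)) scene (array([482.5, -18. ]), np.float64(74.1)) [478. -20.   6.]
sjar 60 top (array([540.6, 381.5]), np.float64(19.4)) scene (array([537.2, 374.8]), np.float64(57.2)) [538. 380.   6.]
Lcup 56 top (array([ 655.4, -119.9]), np.float64(53.7)) scene (array([ 653.6, -119.8]), np.float64(54.4)) [ 653. -119.   33.]
scup 38 top (array([643.3, 135.5]), np.float64(36.0)) scene (array([641.1, 135.4]), np.float64(35.8)) [641. 134.  27.]
disc 52 top (array([ 537. , -389.5]), np.float64(50.5)) scene (array([ 535.4, -389.4]), np.float64(49.7)) [ 537. -391.    4.]
Llid 66 top (array([431.2, 249.3]), np.float64(64.7)) scene (array([420.4, 248.7]), np.float64(64.8)) [430. 247.  12.]
slid 48 top (array([ 436.4, -254.3]), np.float64(45.9)) scene (array([ 428.8, -255.4]), np.float64(45.8)) [ 438. -256.    9.]
pot0 36 top None scene (array([668.8,   7.6]), np.float64(34.9)) [668.   7.  28.]
pot1 36 top (array([609.2, 273. ]), np.float64(31.7)) scene (array([609.6, 274.7]), np.float64(35.7)) [609. 272.  28.]
pot2 36 top None scene (array([ 618. , -281.7]), np.float64(35.6)) [ 618. -281.   28.]
```

View pics/ctop.png

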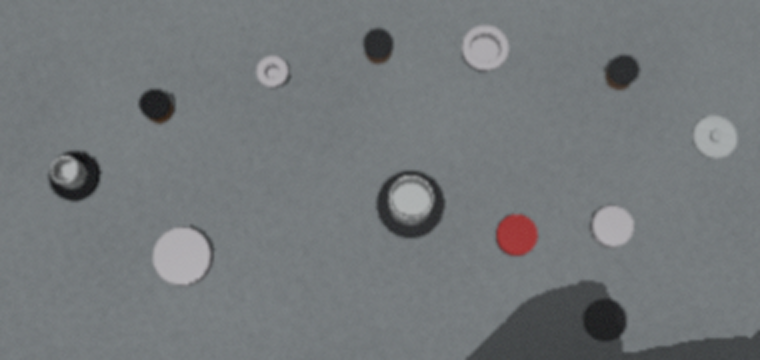

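View pics/cs.png

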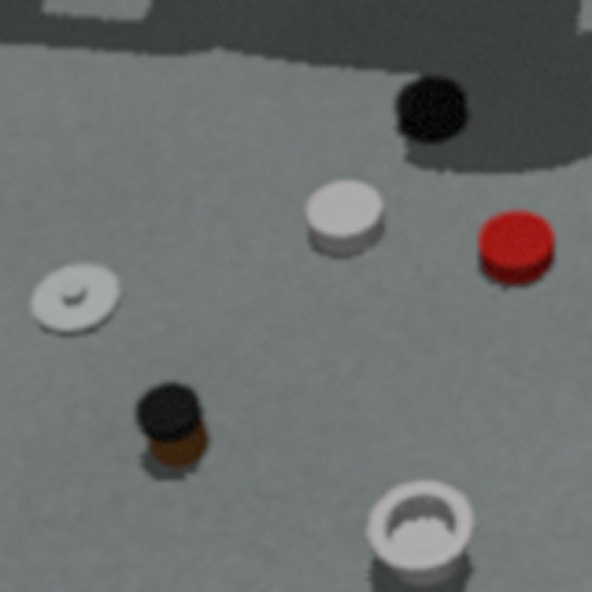

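The white top pixel (427,272), not the red (378,277) or black (422,319), is the small lid: it alone is white and 48 mm across. The masks caught the lids' top faces, so I re-cast those at top height. The pucks need a higher black threshold.

```bash
sed -i 's/g<45/g<T/; s/def meas(f,im,seed,z,mode)/def meas(f,im,seed,z,mode,T=45)/' m.py
python3 - <<'E'
from m import *
ft,it=grab("top");fs,is_=grab("scene")
print(telemetry.state()['time_s'])
for n,z in(('Llid',24),('slid',18),('disc',6),('Lcup',36),('scup',30)):
    a,b,_,d,mo=O[n]; print(n,meas(ft,it,a,z,mo),meas(fs,is_,b,z,mo))
for n in('Ljar','sjar'):
  for T in(45,60,75):
    a,b,z,d,mo=O[n]; print(n,T,meas(ft,it,a,z,mo,T),meas(fs,is_,b,z,mo,T))
g=it.max(2); print(g[246:247,135:175],g[261:262,300:350])
E
```

```text
0.3
Llid (array([429.6, 246.8]), np.float64(64.0)) (array([430.7, 247. ]), np.float64(63.9))
slid (array([ 435.1, -252.2]), np.float64(45.5)) (array([ 436.5, -250.8]), np.float64(45.2))
disc (array([ 536.5, -388.8]), np.float64(50.5)) (array([ 536.9, -388.1]), np.float64(49.6))
Lcup (array([ 654.5, -119.5]), np.float64(53.5)) (array([ 655.4, -118.8]), np.float64(54.1))
scup (array([642.3, 135.1]), np.float64(35.9)) (array([642.9, 135.4]), np.float64(35.7))
Ljar 45 (array([481. , -20.2]), np.float64(41.4)) (array([482.5, -18. ]), np.float64(74.2))
Ljar 60 (array([481. , -20.2]), np.float64(41.4)) (array([482.1, -18.4]), np.float64(75.9))
Ljar 75 (array([476.7, -19.7]), np.float64(76.5)) (array([481.7, -18.1]), np.float64(77.9))
sjar 45 (array([540.6, 381.4]), np.float64(19.5)) (array([537.2, 374.8]), np.float64(57.2))
sjar 60 (array([540.6, 381.4]), np.float64(19.5)) (array([537.2, 374.9]), np.float64(59.3))
sjar 75 (array([540.6, 381.4]), np.float64(19.5)) (array([537.3, 375.1]), np.float64(60.4))
[[124 125 123 122 120 122 124 126 118 103 112 112  83  76  97 119 155 176
  178 177 177 178 172 139  93  75  75  79  60  39  34  32  31  27  42  83
  117 127 126 127]] [[125 125 125 127 127 127 125 116  86  55  49  49  48  60 103 137 141 166
  177 178 176 177 177 177 177 177 176 177 177 177 177 177 177 176 165 140
  104  64  49  50  51  61  94 123 124 124 122 123 122 125]]
```

```bash
python3 - <<'E'
from m import *
from scipy.optimize import least_squares
F={n:grab(n) for n in("top","scene")}
for n,c0,R in(('Ljar',(478,-19),40),('sjar',(538,376),30)):
  for k,v in enumerate(("top","scene")):
    f,im=F[v]; x,y=O[n][k]; r=30
    s=(im.max(2)[y-r:y+r,x-r:x+r]<85).astype(np.uint8)
    cs,_=cv2.findContours(s,cv2.RETR_EXTERNAL,cv2.CHAIN_APPROX_NONE)
    c=max(cs,key=cv2.contourArea); h=cv2.convexHull(c).reshape(-1,2)+[x-r,y-r]
    for z in(6,):
      P=ray(f,h,z)[:,:2]
      q=least_squares(lambda p:np.hypot(*(P-p[:2]).T)-p[2],[*c0,R],loss='soft_l1',f_scale=1)
      print(n,v,z,len(P),q.x.round(1),np.abs(q.fun).round(1).max())
  # bright-inside rim in both views
E
```

```text
Ljar top 6 22 [476.9 -19.5  39.4] 0.7
Ljar scene 6 18 [479.4 -18.7  41.4] 2.2
sjar top 6 16 [534.2 374.7  30. ] 1.1
sjar scene 6 19 [536.2 375.1  32.2] 3.3
```

```bash
python3 -m inch '[{"yaw":0.9,"gripper":1},{"yaw":0.9},{"yaw":0.9},{"x":3.0,"y":-2.5},{"x":3.0,"y":-2.5},{"x":3.0,"y":-2.5},{"x":3.0,"y":-2.5},{"x":3.0,"y":-2.5},{"x":3.0,"y":-2.5},{"x":3.0,"y":-2.5},{"x":3.0,"y":-2.5},{"x":3.0,"y":-2.5}]' 20; python3 -m inch '[{"x":3.0,"y":-2.5},{"x":3.0,"y":-2.5},{"x":3.0,"y":-2.5},{"x":3.0,"y":-2.5},{"x":3.0,"y":-2.5},{"x":3.0,"y":-2.5},{"x":3.0,"y":-2.5},{"x":1.2,"y":-2.5},{"y":-1.5},{"z":0}]'
```

```text
invalid input
invalid input
```

```bash
python3 -m inch '[{"x":0,"y":0,"z":0,"yaw":0.9,"gripper":1}]' 20;  python3 -m inch '[{"yaw":0.9}]'; python3 -m inch --help | head -20
```

```text
time_s: 0.48
ee_pos: [133.7, -559.2, 235.9]
ee_rot: [-180.0, 0.0, 8.9]
force: [-0.1, 0.5, 0.1]
gripper_width: 91.5invalid input
invalid input: not JSON, or not a number
```

All keys are needed in every row.

```bash
python3 -m inch '[{"x":0,"y":0,"z":0,"yaw":0.9,"gripper":1},{"x":0,"y":0,"z":0,"yaw":0.89,"gripper":1},{"x":3,"y":-2.5,"z":0,"yaw":0,"gripper":1},{"x":3,"y":-2.5,"z":0,"yaw":0,"gripper":1},{"x":3,"y":-2.5,"z":0,"yaw":0,"gripper":1},{"x":3,"y":-2.5,"z":0,"yaw":0,"gripper":1},{"x":3,"y":-2.5,"z":0,"yaw":0,"gripper":1},{"x":3,"y":-2.5,"z":0,"yaw":0,"gripper":1},{"x":3,"y":-2.5,"z":0,"yaw":0,"gripper":1},{"x":3,"y":-2.5,"z":0,"yaw":0,"gripper":1},{"x":3,"y":-2.5,"z":0,"yaw":0,"gripper":1},{"x":3,"y":-2.5,"z":0,"yaw":0,"gripper":1}]'; python3 -m inch '[{"x":3,"y":-2.5,"z":0,"yaw":0,"gripper":1},{"x":3,"y":-2.5,"z":0,"yaw":0,"gripper":1},{"x":3,"y":-2.5,"z":0,"yaw":0,"gripper":1},{"x":3,"y":-2.5,"z":0,"yaw":0,"gripper":1},{"x":3,"y":-2.5,"z":0,"yaw":0,"gripper":1},{"x":3,"y":-2.5,"z":2,"yaw":0,"gripper":1},{"x":3,"y":-2.5,"z":2,"yaw":0,"gripper":1},{"x":1.1,"y":-1.5,"z":3,"yaw":0,"gripper":1},{"x":0,"y":0,"z":2,"yaw":0,"gripper":1},{"x":0,"y":0,"z":1,"yaw":0,"gripper":1},{"x":0,"y":0,"z":0,"yaw":0,"gripper":1}]'
```

```text
time_s: 1.48
ee_pos: [435.0, -307.7, 236.2]
ee_rot: [180.0, -0.0, 0.0]
force: [0.1, -0.9, 0.4]
gripper_width: 91.1
time_s: 2.4
ee_pos: [650.1, -121.3, 135.0]
ee_rot: [-180.0, 0.3, 0.0]
force: [-0.7, 0.2, 0.5]
gripper_width: 91.4
```

```bash
python3 -m inch '[{"x":0.45,"y":-0.2,"z":2.5,"yaw":0,"gripper":1},{"x":0,"y":0,"z":2.5,"yaw":0,"gripper":1},{"x":0,"y":0,"z":2.5,"yaw":0,"gripper":1},{"x":0,"y":0,"z":1.5,"yaw":0,"gripper":1},{"x":0,"y":0,"z":0.8,"yaw":0,"gripper":1},{"x":0,"y":0,"z":0,"yaw":0,"gripper":1},{"x":0,"y":0,"z":0,"yaw":0,"gripper":1}]'; python3 - <<'E'
from h import *
f,im=grab("scene");c=im[220:360,180:330];cv2.imwrite('pics/g1.png',cv2.resize(c,None,fx=4,fy=4,interpolation=cv2.INTER_CUBIC))
E
```

```text
time_s: 2.98
ee_pos: [657.0, -120.5, 41.5]
ee_rot: [180.0, -0.1, -0.0]
force: [0.9, 1.1, 0.5]
gripper_width: 91.4
```

View pics/g1.png

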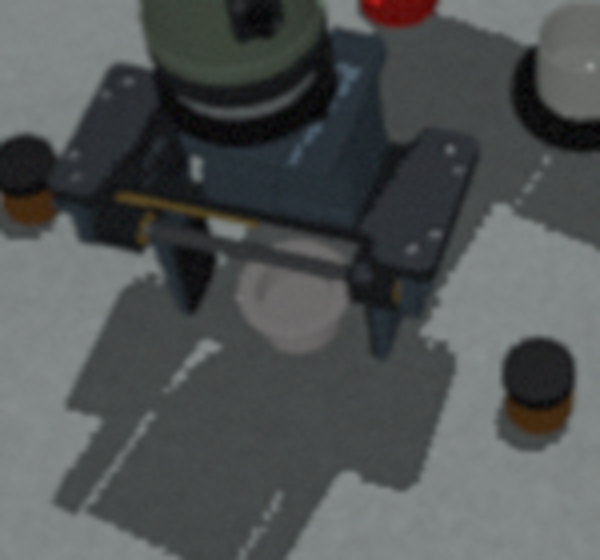

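The image shows the cup between the fingers, nearer the right one. Next I lower the last 5 mm, nudge x by −2 mm, close and lift.

```bash
python3 -m inch '[{"x":-0.2,"y":0,"z":0.5,"yaw":0,"gripper":1},{"x":0,"y":0,"z":0,"yaw":0,"gripper":-1},{"x":0,"y":0,"z":0,"yaw":0,"gripper":-1},{"x":0,"y":0,"z":0,"yaw":0,"gripper":-1},{"x":0,"y":0,"z":0,"yaw":0,"gripper":-1},{"x":0,"y":0,"z":0,"yaw":0,"gripper":-1},{"x":0,"y":0,"z":0,"yaw":0,"gripper":-1},{"x":0,"y":0,"z":0,"yaw":0,"gripper":-1}]' 15
```

```text
time_s: 3.7
ee_pos: [654.3, -119.7, 35.1]
ee_rot: [180.0, -0.0, 0.0]
force: [-0.0, -0.3, 0.4]
gripper_width: 55.0
```

```bash
python3 -m inch '[{"x":0,"y":0,"z":-1.5,"yaw":0,"gripper":-1},{"x":0,"y":0,"z":-3,"yaw":0,"gripper":-1},{"x":0,"y":0,"z":-3,"yaw":0,"gripper":-1},{"x":0,"y":0,"z":-2,"yaw":0,"gripper":-1},{"x":-3,"y":-1.7,"z":0,"yaw":0,"gripper":-1},{"x":-3,"y":-1.7,"z":0,"yaw":0,"gripper":-1},{"x":-3,"y":-1.7,"z":0,"yaw":0,"gripper":-1},{"x":-3,"y":-1.7,"z":0,"yaw":0,"gripper":-1},{"x":-3,"y":-1.7,"z":0,"yaw":0,"gripper":-1},{"x":-2.7,"y":-1.5,"z":0,"yaw":0,"gripper":-1},{"x":0,"y":0,"z":0,"yaw":0,"gripper":-1},{"x":0,"y":0,"z":0,"yaw":0,"gripper":-1}]'; python3 -m inch '[{"x":0,"y":0,"z":0,"yaw":0,"gripper":-1},{"x":0,"y":0,"z":0,"yaw":0,"gripper":-1}]'; python3 - <<'E'
from h import *
f,im=grab("scene");print(proj(f,[[477.5,-19.3,52]]));c=im[140:290,250:400];cv2.imwrite('pics/g2.png',cv2.resize(c,None,fx=4,fy=4,interpolation=cv2.INTER_CUBIC))
E
```

```text
time_s: 4.7
ee_pos: [476.1, -19.2, 130.3]
ee_rot: [180.0, -0.0, 0.1]
force: [0.5, 0.0, -1.0]
gripper_width: 55.2
time_s: 4.87
ee_pos: [478.6, -20.2, 130.2]
ee_rot: [180.0, -0.1, -0.0]
force: [0.4, -0.8, -0.8]
gripper_width: 54.7
[[325.40117884 228.45096727]]
```

View pics/g2.png

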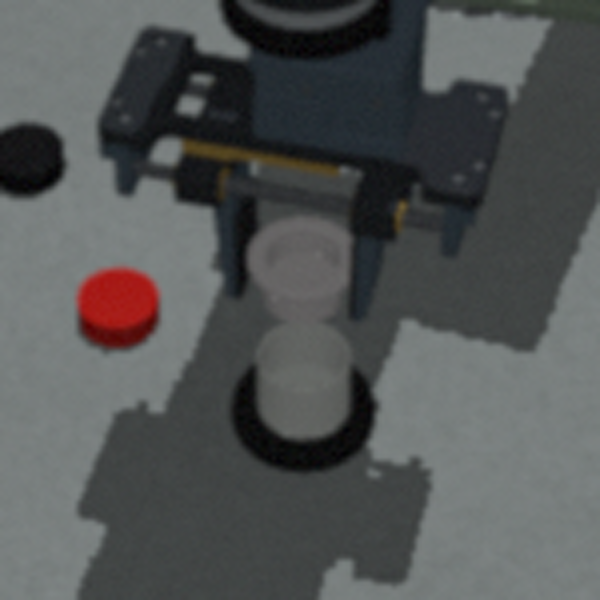

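The cup is held level right above the jar (mouth at crop (303,350)), so I lower it.

```bash
python3 -m inch '[{"x":0,"y":0,"z":2,"yaw":0,"gripper":-1},{"x":0,"y":0,"z":1.5,"yaw":0,"gripper":-1},{"x":0,"y":0,"z":1,"yaw":0,"gripper":-1},{"x":0,"y":0,"z":1,"yaw":0,"gripper":-1},{"x":0,"y":0,"z":0.6,"yaw":0,"gripper":-1},{"x":0,"y":0,"z":0.5,"yaw":0,"gripper":-1},{"x":0,"y":0,"z":0,"yaw":0,"gripper":-1},{"x":0,"y":0,"z":0,"yaw":0,"gripper":-1}]'; python3 -m inch '[{"x":0,"y":0,"z":0.3,"yaw":0,"gripper":-1},{"x":0,"y":0,"z":0.3,"yaw":0,"gripper":-1},{"x":0,"y":0,"z":0,"yaw":0,"gripper":-1}]'
```

```text
time_s: 5.58
ee_pos: [477.6, -19.9, 64.0]
ee_rot: [180.0, -0.0, -0.0]
force: [0.6, -0.5, 0.4]
gripper_width: 54.6
time_s: 5.83
ee_pos: [477.1, -19.7, 57.8]
ee_rot: [180.0, 0.0, 0.0]
force: [-0.4, 1.5, -0.9]
gripper_width: 54.8
```

```bash
python3 -m inch '[{"x":0,"y":0,"z":0.05,"yaw":0,"gripper":1},{"x":0,"y":0,"z":0,"yaw":0,"gripper":1},{"x":0,"y":0,"z":0,"yaw":0,"gripper":1},{"x":0,"y":0,"z":-2,"yaw":0,"gripper":1},{"x":0,"y":0,"z":-3,"yaw":0,"gripper":1},{"x":0,"y":0,"z":-3,"yaw":0,"gripper":1},{"x":0.6,"y":3.7,"z":0,"yaw":0,"gripper":1},{"x":0.6,"y":3.7,"z":0,"yaw":0,"gripper":1},{"x":0.6,"y":3.7,"z":0,"yaw":0,"gripper":1},{"x":0.6,"y":3.7,"z":0,"yaw":0,"gripper":1},{"x":0.6,"y":3.7,"z":0,"yaw":0,"gripper":1},{"x":0.6,"y":3.7,"z":0,"yaw":0,"gripper":1}]'; python3 -m inch '[{"x":0.6,"y":3.7,"z":0,"yaw":0,"gripper":1},{"x":0.6,"y":3.7,"z":0,"yaw":0,"gripper":1},{"x":0.6,"y":3.7,"z":0,"yaw":0,"gripper":1},{"x":0.6,"y":3.6,"z":0,"yaw":0,"gripper":0},{"x":0,"y":0,"z":3,"yaw":0,"gripper":0},{"x":0,"y":0,"z":3,"yaw":0,"gripper":0},{"x":0,"y":0,"z":1.5,"yaw":0,"gripper":0},{"x":0,"y":0,"z":0,"yaw":0,"gripper":0},{"x":0,"y":0,"z":0,"yaw":0,"gripper":0}]'; python3 - <<'E'
from h import *
f,im=grab("scene");print(telemetry.state()['ee_pos']);
a=cv2.resize(im[190:270,285:365],(400,400),interpolation=cv2.INTER_CUBIC);b=cv2.resize(im[170:250,120:200],(400,400),interpolation=cv2.INTER_CUBIC)
cv2.imwrite('pics/g3.png',np.hstack([a,b]))
E
```

```text
time_s: 6.83
ee_pos: [513.2, -243.5, 137.7]
ee_rot: [180.0, -0.0, -0.0]
force: [0.8, 0.4, -0.1]
gripper_width: 91.3
time_s: 7.58
ee_pos: [537.0, -388.6, 61.9]
ee_rot: [-179.9, 0.1, -0.0]
force: [0.8, -0.0, 0.2]
gripper_width: 54.0
[ 537.83630466 -389.04497841   63.29837041]
```

View pics/g3.png

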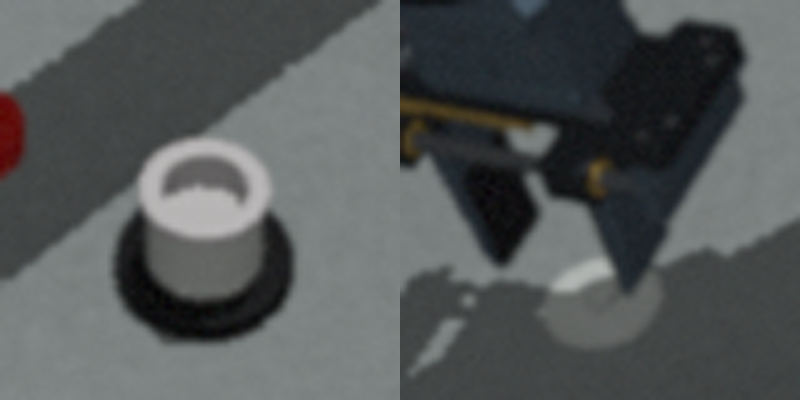

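Left crop: the cup is seated level in the large jar. Right crop: the fingers straddle the knob (600,300). Now I lower until the tips are just above the plate and close.

```bash
python3 -m inch '[{"x":0,"y":0,"z":1.5,"yaw":0,"gripper":0},{"x":0,"y":0,"z":1,"yaw":0,"gripper":0},{"x":0,"y":0,"z":0.5,"yaw":0,"gripper":0},{"x":0,"y":0,"z":0,"yaw":0,"gripper":0},{"x":0,"y":0,"z":0,"yaw":0,"gripper":0}]';python3 - <<'E'
from m import *
for i in range(4): print(telemetry.state()['ee_pos'].round(1)); grab('scene')
for v in('top','scene'):
    f,im=grab(v); print(meas(f,im,tuple(int(q) for q in proj(f,[[477.5,-19.3,58]])[0]),58,'w'))
E
```

```text
time_s: 8.05
ee_pos: [537.5, -388.8, 33.0]
ee_rot: [180.0, -0.0, 0.0]
force: [0.7, -0.3, 0.1]
gripper_width: 45.7
[ 537.5 -388.8   33. ]
[ 537.7 -389.    33.2]
[ 537.8 -389.    33.3]
[ 537.7 -389.1   33.3]
(array([476.9, -19.5]), np.float64(53.4))
(array([478.4, -18.4]), np.float64(54.8))
```

```bash
python3 -m inch '[{"x":-0.1,"y":0,"z":0.4,"yaw":0,"gripper":0},{"x":0,"y":0,"z":0,"yaw":0,"gripper":-1},{"x":0,"y":0,"z":0,"yaw":0,"gripper":-1},{"x":0,"y":0,"z":0,"yaw":0,"gripper":-1},{"x":0,"y":0,"z":0,"yaw":0,"gripper":-1},{"x":0,"y":0,"z":0,"yaw":0,"gripper":-1},{"x":0,"y":0,"z":0,"yaw":0,"gripper":-1},{"x":0,"y":0,"z":0,"yaw":0,"gripper":-1},{"x":0,"y":0,"z":0,"yaw":0,"gripper":-1},{"x":0,"y":0,"z":-1,"yaw":0,"gripper":-1},{"x":0,"y":0,"z":-2,"yaw":0,"gripper":-1},{"x":0,"y":0,"z":-3,"yaw":0,"gripper":-1}]' 20;python3 -m inch '[{"x":0,"y":0,"z":-3,"yaw":0,"gripper":-1},{"x":0,"y":0,"z":-2,"yaw":0,"gripper":-1},{"x":0,"y":0,"z":0,"yaw":0,"gripper":-1}]'; python3 - <<'E'
from h import *
f,im=grab("scene");print(telemetry.state()['ee_pos']);
cv2.imwrite('pics/g4.png',cv2.resize(im[110:230,80:200],(480,480),interpolation=cv2.INTER_CUBIC))
E
```

```text
time_s: 9.35
ee_pos: [534.8, -387.6, 87.0]
ee_rot: [-179.8, 0.3, 0.0]
force: [0.7, 0.8, -0.0]
gripper_width: 12.5
time_s: 9.6
ee_pos: [538.7, -390.5, 144.9]
ee_rot: [179.6, -0.5, 0.0]
force: [1.4, -0.0, 0.2]
gripper_width: 12.6
[ 537.57338049 -389.70331047  142.03276915]
```

View pics/g4.png

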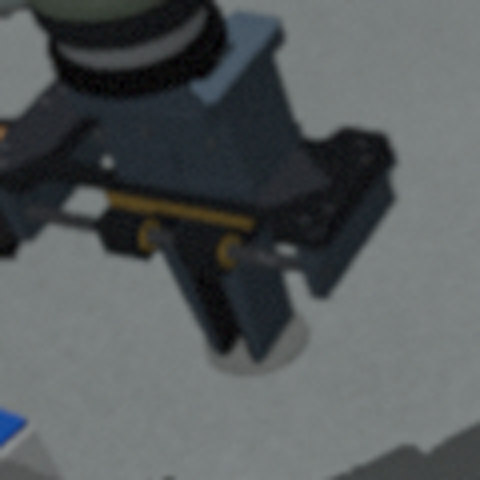

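The disc is held level by its knob. Moving over the jar.

```bash
python3 -m inch '[{"x":-0.6,"y":-3.7,"z":0,"yaw":0,"gripper":-1},{"x":-0.6,"y":-3.7,"z":0,"yaw":0,"gripper":-1},{"x":-0.6,"y":-3.7,"z":0,"yaw":0,"gripper":-1},{"x":-0.6,"y":-3.7,"z":0,"yaw":0,"gripper":-1},{"x":-0.6,"y":-3.7,"z":0,"yaw":0,"gripper":-1},{"x":-0.6,"y":-3.7,"z":0,"yaw":0,"gripper":-1},{"x":-0.6,"y":-3.7,"z":0,"yaw":0,"gripper":-1},{"x":-0.6,"y":-3.7,"z":0,"yaw":0,"gripper":-1},{"x":-0.6,"y":-3.7,"z":0,"yaw":0,"gripper":-1},{"x":-0.5,"y":-3.7,"z":0,"yaw":0,"gripper":-1},{"x":0,"y":0,"z":1,"yaw":0,"gripper":-1},{"x":0,"y":0,"z":1,"yaw":0,"gripper":-1}]';python3 -m inch '[{"x":0,"y":0,"z":1.5,"yaw":0,"gripper":-1},{"x":0,"y":0,"z":0.5,"yaw":0,"gripper":-1},{"x":0,"y":0,"z":0,"yaw":0,"gripper":-1},{"x":0,"y":0,"z":0,"yaw":0,"gripper":-1},{"x":0,"y":0,"z":0,"yaw":0,"gripper":-1}]'; python3 - <<'E'
from m import *
for i in range(3): print(telemetry.state()['ee_pos'].round(1)); f,im=grab("scene")
p=telemetry.state()['ee_pos']
print(meas(f,im,tuple(int(q) for q in proj(f,[[p[0],p[1],p[2]-23]])[0]),p[2]-23,'w'), proj(f,[[*p[:2],p[2]-23],[477.5,-19,58]]))
cv2.imwrite('pics/g5.png',cv2.resize(im[160:280,265:385],(480,480),interpolation=cv2.INTER_CUBIC))
E
```

```text
time_s: 10.65
ee_pos: [476.2, -16.6, 117.7]
ee_rot: [-180.0, 0.1, 0.2]
force: [0.2, 0.6, -0.2]
gripper_width: 12.2
time_s: 11.07
ee_pos: [477.5, -19.0, 98.7]
ee_rot: [180.0, -0.0, -0.0]
force: [-0.5, -0.1, 0.6]
gripper_width: 12.6
[477.5 -19.   98.7]
[477.7 -19.   98.9]
[477.7 -19.   99. ]
None [[325.64350042 221.00482431]
 [325.56118822 226.62597101]]
```

View pics/g5.png

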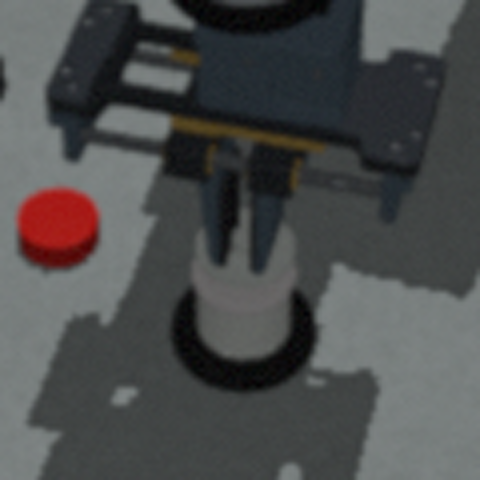

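It is aligned over the cup; lowering.

```bash
python3 -m inch '[{"x":0,"y":0,"z":0.5,"yaw":0,"gripper":-1},{"x":0,"y":0,"z":0.3,"yaw":0,"gripper":-1},{"x":0,"y":0,"z":0.3,"yaw":0,"gripper":-1},{"x":0,"y":0,"z":0.2,"yaw":0,"gripper":-1},{"x":0,"y":0,"z":0.1,"yaw":0,"gripper":-1},{"x":0,"y":0,"z":0,"yaw":0,"gripper":-1},{"x":0,"y":0,"z":0,"yaw":0,"gripper":-1},{"x":0,"y":0,"z":0,"yaw":0,"gripper":-1}]'
```

```text
time_s: 11.88
ee_pos: [477.3, -18.8, 84.5]
ee_rot: [180.0, -0.0, 0.0]
force: [-0.1, 0.6, -0.4]
gripper_width: 12.6
```

```bash
python3 -m inch '[{"x":0,"y":0,"z":0,"yaw":0,"gripper":-0.4},{"x":0,"y":0,"z":0,"yaw":0,"gripper":-0.4},{"x":0,"y":0,"z":0,"yaw":0,"gripper":-0.4},{"x":0,"y":0,"z":-1,"yaw":0,"gripper":1},{"x":0,"y":0,"z":-2,"yaw":0,"gripper":1},{"x":0,"y":0,"z":-3,"yaw":0,"gripper":1},{"x":-0.7,"y":-3.8,"z":0,"yaw":0,"gripper":1},{"x":-0.7,"y":-3.8,"z":0,"yaw":0,"gripper":1},{"x":-0.7,"y":-3.8,"z":0,"yaw":0,"gripper":1},{"x":-0.7,"y":-3.8,"z":0,"yaw":0,"gripper":1},{"x":-0.7,"y":-3.8,"z":0,"yaw":0,"gripper":1},{"x":-0.7,"y":-3.8,"z":0,"yaw":0,"gripper":1}]';python3 -m inch '[{"x":-0.55,"y":-3.8,"z":0,"yaw":0,"gripper":1},{"x":0,"y":0,"z":3,"yaw":0,"gripper":1},{"x":0,"y":0,"z":3,"yaw":0,"gripper":1},{"x":0,"y":0,"z":2,"yaw":0,"gripper":1},{"x":0,"y":0,"z":0,"yaw":0,"gripper":1},{"x":0,"y":0,"z":0,"yaw":0,"gripper":1},{"x":0,"y":0,"z":0,"yaw":0,"gripper":1},{"x":0,"y":0,"z":0,"yaw":0,"gripper":1}]'; python3 - <<'E'
from m import *
for i in range(2): print(telemetry.state()['ee_pos'].round(1)); f,im=grab("scene")
print(meas(f,im,tuple(int(q) for q in proj(f,[[477.5,-19,61]])[0]),61,'w'))
a=cv2.resize(im[190:270,285:365],(400,400),interpolation=cv2.INTER_CUBIC);b=cv2.resize(im[180:300,400:520],(400,400),interpolation=cv2.INTER_CUBIC)
cv2.imwrite('pics/g6.png',np.hstack([a,b]))
E
```

```text
time_s: 12.88
ee_pos: [434.6, 210.9, 144.7]
ee_rot: [-180.0, -0.0, -0.0]
force: [0.7, 0.3, 0.1]
gripper_width: 84.3
time_s: 13.55
ee_pos: [431.0, 247.7, 66.0]
ee_rot: [-179.9, -0.2, -0.0]
force: [0.3, -0.4, 0.0]
gripper_width: 91.3
[431.  247.7  66. ]
[430.9 247.6  66. ]
(array([478.5, -18.9]), np.float64(53.2))
```

View pics/g6.png

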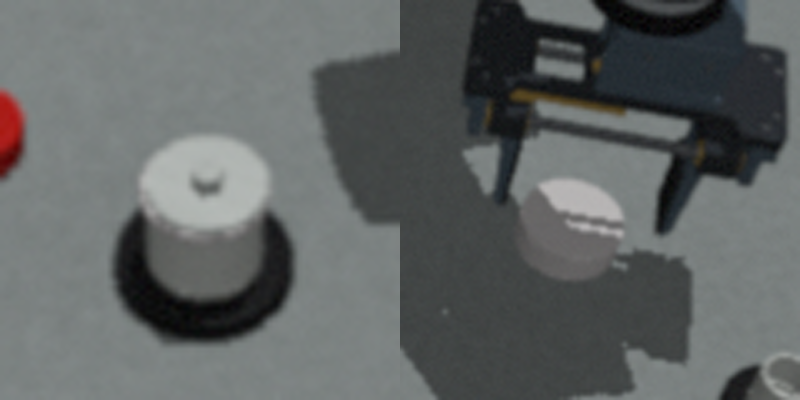

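The disc is seated flat with its knob up, and the fingers straddle the large lid. Lower, grip, lift.

```bash
python3 -m inch '[{"x":-0.08,"y":0,"z":2.5,"yaw":0,"gripper":1},{"x":0,"y":0,"z":1.2,"yaw":0,"gripper":1},{"x":0,"y":0,"z":0.4,"yaw":0,"gripper":1},{"x":0,"y":0,"z":0,"yaw":0,"gripper":-1},{"x":0,"y":0,"z":0,"yaw":0,"gripper":-1},{"x":0,"y":0,"z":0,"yaw":0,"gripper":-1},{"x":0,"y":0,"z":0,"yaw":0,"gripper":-1},{"x":0,"y":0,"z":0,"yaw":0,"gripper":-1},{"x":0,"y":0,"z":0,"yaw":0,"gripper":-1}]' 15
```

```text
time_s: 14.4
ee_pos: [429.5, 247.5, 24.2]
ee_rot: [-180.0, -0.1, 0.0]
force: [0.1, -0.8, 4.6]
gripper_width: 65.3
```

```bash
python3 -m inch '[{"x":0,"y":0,"z":-1,"yaw":0,"gripper":-1},{"x":0,"y":0,"z":-3,"yaw":0,"gripper":-1},{"x":0,"y":0,"z":-3,"yaw":0,"gripper":-1},{"x":0,"y":0,"z":-2,"yaw":0,"gripper":-1},{"x":0.7,"y":3.8,"z":0,"yaw":0,"gripper":-1},{"x":0.7,"y":3.8,"z":0,"yaw":0,"gripper":-1},{"x":0.7,"y":3.8,"z":0,"yaw":0,"gripper":-1},{"x":0.7,"y":3.8,"z":0,"yaw":0,"gripper":-1},{"x":0.7,"y":3.8,"z":0,"yaw":0,"gripper":-1},{"x":0.7,"y":3.8,"z":0,"yaw":0,"gripper":-1},{"x":0.6,"y":3.8,"z":0,"yaw":0,"gripper":-1},{"x":0,"y":0,"z":0,"yaw":0,"gripper":-1}]';python3 -m inch '[{"x":0,"y":0,"z":1,"yaw":0,"gripper":-1},{"x":0,"y":0,"z":0.5,"yaw":0,"gripper":-1},{"x":0,"y":0,"z":0,"yaw":0,"gripper":-1},{"x":0,"y":0,"z":0,"yaw":0,"gripper":-1},{"x":0,"y":0,"z":0,"yaw":0,"gripper":-1},{"x":0,"y":0,"z":0,"yaw":0,"gripper":-1}]'; python3 - <<'E'
from m import *
for i in range(3): print(telemetry.state()['ee_pos'].round(1)); f,im=grab("scene")
cv2.imwrite('pics/g7.png',cv2.resize(im[160:280,265:385],(480,480),interpolation=cv2.INTER_CUBIC))
E
```

```text
time_s: 15.4
ee_pos: [478.1, -24.2, 114.2]
ee_rot: [179.9, -0.1, -0.3]
force: [0.7, 0.8, -0.6]
gripper_width: 65.4
time_s: 15.9
ee_pos: [477.1, -18.2, 98.8]
ee_rot: [180.0, -0.0, 0.1]
force: [-0.2, -0.1, 0.1]
gripper_width: 65.3
[477.1 -18.2  98.8]
[477.1 -18.2  98.8]
[477.1 -18.3  98.8]
```

View pics/g7.png

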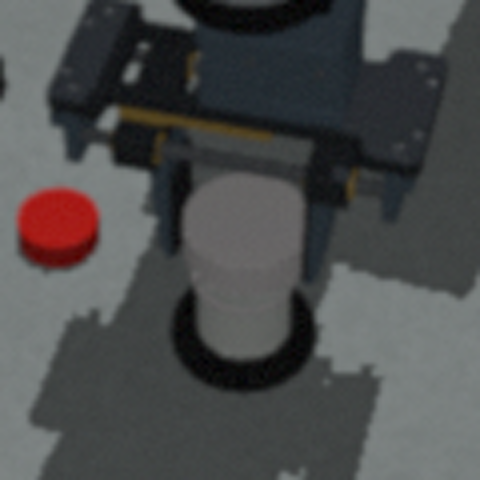

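```bash
python3 -m inch '[{"x":0.05,"y":0.05,"z":0.6,"yaw":0,"gripper":-1},{"x":0,"y":0,"z":0.5,"yaw":0,"gripper":-1},{"x":0,"y":0,"z":0.4,"yaw":0,"gripper":-1},{"x":0,"y":0,"z":0.3,"yaw":0,"gripper":-1},{"x":0,"y":0,"z":0.2,"yaw":0,"gripper":-1},{"x":0,"y":0,"z":0.1,"yaw":0,"gripper":-1},{"x":0,"y":0,"z":0,"yaw":0,"gripper":-1},{"x":0,"y":0,"z":0,"yaw":0,"gripper":-1}]'
```

```text
time_s: 16.72
ee_pos: [477.6, -19.3, 77.4]
ee_rot: [180.0, -0.0, 0.0]
force: [-1.1, -0.1, -0.1]
gripper_width: 65.3
```

```bash
python3 -m inch '[{"x":0,"y":0,"z":0,"yaw":0,"gripper":1},{"x":0,"y":0,"z":0,"yaw":0,"gripper":1},{"x":0,"y":0,"z":0,"yaw":0,"gripper":1},{"x":0,"y":0,"z":-2,"yaw":0,"gripper":1},{"x":0,"y":0,"z":-3,"yaw":0,"gripper":1},{"x":0,"y":0,"z":-2,"yaw":0,"gripper":1},{"x":2.75,"y":-2.6,"z":0,"yaw":0,"gripper":1},{"x":2.75,"y":-2.6,"z":0,"yaw":0,"gripper":1},{"x":2.75,"y":-2.6,"z":0,"yaw":0,"gripper":1},{"x":2.75,"y":-2.6,"z":0,"yaw":0,"gripper":1},{"x":2.75,"y":-2.6,"z":0,"yaw":0,"gripper":1},{"x":2.75,"y":-2.5,"z":0,"yaw":0,"gripper":1}]';python3 -m inch '[{"x":0,"y":0,"z":3,"yaw":0,"gripper":1},{"x":0,"y":0,"z":3,"yaw":0,"gripper":1},{"x":0,"y":0,"z":1.5,"yaw":0,"gripper":1},{"x":0,"y":0,"z":0,"yaw":0,"gripper":1},{"x":0,"y":0,"z":0,"yaw":0,"gripper":1},{"x":0,"y":0,"z":0,"yaw":0,"gripper":1},{"x":0,"y":0,"z":0,"yaw":0,"gripper":1}]'; python3 - <<'E'
from m import *
for i in range(2): print(telemetry.state()['ee_pos'].round(1)); f,im=grab("scene")
for z in (77,): print(meas(f,im,tuple(int(q) for q in proj(f,[[477.5,-19,z]])[0]),z,'w'))
a=cv2.resize(im[190:270,285:365],(400,400),interpolation=cv2.INTER_CUBIC);b=cv2.resize(im[250:350,330:430],(400,400),interpolation=cv2.INTER_CUBIC)
cv2.imwrite('pics/g8.png',np.hstack([a,b]))
E
```

```text
time_s: 17.72
ee_pos: [643.5, 137.3, 147.4]
ee_rot: [180.0, -0.0, 0.0]
force: [0.6, 1.1, 0.9]
gripper_width: 90.8
time_s: 18.3
ee_pos: [643.6, 135.9, 74.4]
ee_rot: [-180.0, -0.2, -0.0]
force: [-0.2, 0.7, 0.1]
gripper_width: 91.1
[643.6 135.9  74.4]
[643.5 135.8  74.4]
(array([481.5, -32.5]), np.float64(46.1))
```

View pics/g8.png

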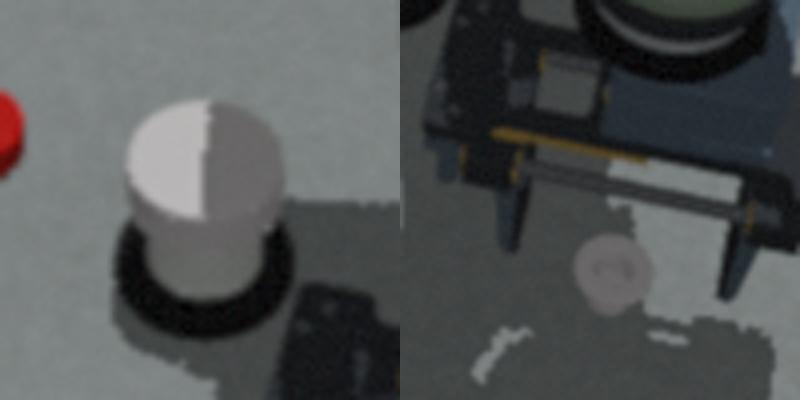

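The large lid sits level (the arm's shadow covers half of it, which upset the mask). The small cup lies between the fingers, so I grasp it.

```bash
python3 -m inch '[{"x":-0.08,"y":0,"z":2.2,"yaw":0,"gripper":1},{"x":0,"y":0,"z":1.5,"yaw":0,"gripper":0.5},{"x":0,"y":0,"z":0.7,"yaw":0,"gripper":0.2},{"x":0,"y":0,"z":0,"yaw":0,"gripper":-1},{"x":0,"y":0,"z":0,"yaw":0,"gripper":-1},{"x":0,"y":0,"z":0,"yaw":0,"gripper":-1},{"x":0,"y":0,"z":0,"yaw":0,"gripper":-1},{"x":0,"y":0,"z":0,"yaw":0,"gripper":-1},{"x":0,"y":0,"z":0,"yaw":0,"gripper":-1},{"x":0,"y":0,"z":0,"yaw":0,"gripper":-1}]' 12
```

```text
time_s: 19.23
ee_pos: [641.9, 135.8, 29.0]
ee_rot: [-180.0, -0.1, 0.0]
force: [0.2, -0.3, 1.5]
gripper_width: 37.3
```

```bash
python3 -m inch '[{"x":0,"y":0,"z":-1,"yaw":0,"gripper":-1},{"x":0,"y":0,"z":-3,"yaw":0,"gripper":-1},{"x":0,"y":0,"z":-3,"yaw":0,"gripper":-1},{"x":0,"y":0,"z":-2,"yaw":0,"gripper":-1},{"x":-1.5,"y":-3.4,"z":0,"yaw":0,"gripper":-1},{"x":-1.5,"y":-3.4,"z":0,"yaw":0,"gripper":-1},{"x":-1.5,"y":-3.4,"z":0,"yaw":0,"gripper":-1},{"x":-1.5,"y":-3.4,"z":0,"yaw":0,"gripper":-1},{"x":-1.5,"y":-3.4,"z":0,"yaw":0,"gripper":-1},{"x":-1.5,"y":-3.4,"z":0,"yaw":0,"gripper":-1},{"x":-1.7,"y":-3.5,"z":0,"yaw":0,"gripper":-1},{"x":0,"y":0,"z":0,"yaw":0,"gripper":-1}]';python3 -m inch '[{"x":0,"y":0,"z":1.5,"yaw":0,"gripper":-1},{"x":0,"y":0,"z":1,"yaw":0,"gripper":-1},{"x":0,"y":0,"z":0,"yaw":0,"gripper":-1},{"x":0,"y":0,"z":0,"yaw":0,"gripper":-1},{"x":0,"y":0,"z":0,"yaw":0,"gripper":-1},{"x":0,"y":0,"z":0,"yaw":0,"gripper":-1}]'; python3 - <<'E'
from m import *
for i in range(3): print(telemetry.state()['ee_pos'].round(1)); f,im=grab("scene")
p=telemetry.state()['ee_pos']; print(proj(f,[[*p[:2],p[2]],[535,375,44],[535,375,12]]))
cv2.imwrite('pics/g9.png',cv2.resize(im[220:340,450:570],(480,480),interpolation=cv2.INTER_CUBIC))
E
```

```text
time_s: 20.23
ee_pos: [531.5, 380.9, 119.2]
ee_rot: [-179.8, 0.0, 0.3]
force: [0.2, -0.1, 0.3]
gripper_width: 37.6
time_s: 20.73
ee_pos: [535.3, 374.4, 94.1]
ee_rot: [-180.0, -0.1, -0.1]
force: [0.6, -0.6, -0.9]
gripper_width: 37.3
[535.3 374.4  94.1]
[535.3 374.5  94.2]
[535.2 374.6  94.1]
[[524.77387824 277.68034336]
 [516.27444476 292.48685459]
 [511.05543196 301.30466066]]
```

View pics/g9.png

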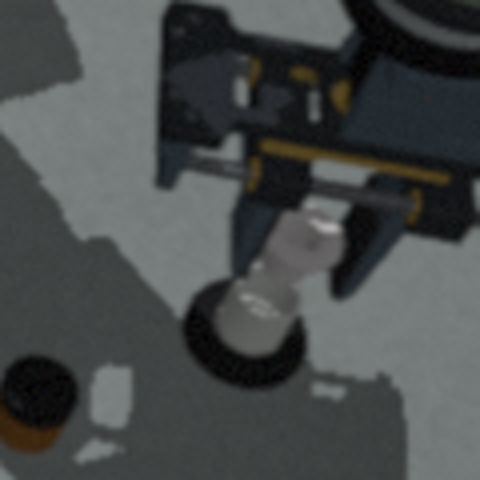

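The cup and jar axes line up along the projected vertical: the mouth is at crop (265,290) and the cup above it at (305,240). Lowering.

```bash
python3 -m inch '[{"x":0,"y":0,"z":1.2,"yaw":0,"gripper":-1},{"x":0,"y":0,"z":0.8,"yaw":0,"gripper":-1},{"x":0,"y":0,"z":0.6,"yaw":0,"gripper":-1},{"x":0,"y":0,"z":0.5,"yaw":0,"gripper":-1},{"x":0,"y":0,"z":0,"yaw":0,"gripper":-1},{"x":0,"y":0,"z":0,"yaw":0,"gripper":-1}]';python3 -m inch '[{"x":0,"y":0,"z":0.5,"yaw":0,"gripper":-1},{"x":0,"y":0,"z":0.4,"yaw":0,"gripper":-1},{"x":0,"y":0,"z":0.3,"yaw":0,"gripper":-1},{"x":0,"y":0,"z":0.1,"yaw":0,"gripper":-1},{"x":0,"y":0,"z":0,"yaw":0,"gripper":-1},{"x":0,"y":0,"z":0,"yaw":0,"gripper":-1}]'
```

```text
time_s: 21.38
ee_pos: [534.4, 374.6, 61.7]
ee_rot: [180.0, 0.1, 0.0]
force: [0.2, -0.5, -0.1]
gripper_width: 37.2
time_s: 21.88
ee_pos: [534.7, 374.8, 49.5]
ee_rot: [-180.0, -0.0, 0.0]
force: [0.1, -0.3, -0.1]
gripper_width: 37.6
```

```bash
python3 -m inch '[{"x":0,"y":0,"z":0.03,"yaw":0,"gripper":1},{"x":0,"y":0,"z":0,"yaw":0,"gripper":1},{"x":0,"y":0,"z":0,"yaw":0,"gripper":1},{"x":0,"y":0,"z":-2,"yaw":0,"gripper":1},{"x":0,"y":0,"z":-3,"yaw":0,"gripper":1},{"x":0,"y":0,"z":-3,"yaw":0,"gripper":1},{"x":-0.6,"y":3.9,"z":0,"yaw":0,"gripper":1},{"x":-0.6,"y":3.9,"z":0,"yaw":0,"gripper":1},{"x":-0.6,"y":3.9,"z":0,"yaw":0,"gripper":1},{"x":-0.6,"y":3.9,"z":0,"yaw":0,"gripper":1},{"x":-0.6,"y":3.9,"z":0,"yaw":0,"gripper":1},{"x":-0.6,"y":3.9,"z":0,"yaw":0,"gripper":1}]';python3 -m inch '[{"x":-0.6,"y":3.9,"z":0,"yaw":0,"gripper":1},{"x":-0.6,"y":3.9,"z":0,"yaw":0,"gripper":1},{"x":-0.6,"y":3.9,"z":0,"yaw":0,"gripper":1},{"x":-0.6,"y":3.9,"z":0,"yaw":0,"gripper":1},{"x":-0.6,"y":3.9,"z":0,"yaw":0,"gripper":1},{"x":-0.6,"y":3.9,"z":0,"yaw":0,"gripper":1},{"x":-0.6,"y":3.9,"z":0,"yaw":0,"gripper":1},{"x":-0.6,"y":3.9,"z":0,"yaw":0,"gripper":1},{"x":-0.6,"y":3.9,"z":0,"yaw":0,"gripper":1},{"x":-0.8,"y":4.0,"z":0,"yaw":0,"gripper":1},{"x":0,"y":0,"z":3,"yaw":0,"gripper":1},{"x":0,"y":0,"z":3,"yaw":0,"gripper":1}]';python3 -m inch '[{"x":0,"y":0,"z":0,"yaw":0,"gripper":1},{"x":0,"y":0,"z":0,"yaw":0,"gripper":1},{"x":0,"y":0,"z":0,"yaw":0,"gripper":0.5},{"x":0,"y":0,"z":0,"yaw":0,"gripper":0.5}]'; python3 - <<'E'
from m import *
for i in range(2): print(telemetry.state()['ee_pos'].round(1)); f,im=grab("scene"); ft,it=grab("top")
print(meas(f,im,tuple(int(q) for q in proj(f,[[535,375,50]])[0]),50,'w'),meas(ft,it,tuple(int(q) for q in proj(ft,[[535,375,50]])[0]),50,'w'))
print(meas(f,im,tuple(int(q) for q in proj(f,[[477.5,-19,76]])[0]),76,'w'),meas(ft,it,tuple(int(q) for q in proj(ft,[[477.5,-19,76]])[0]),76,'w'))
a=cv2.resize(im[255:335,470:550],(400,400),interpolation=cv2.INTER_CUBIC);b=cv2.resize(im[140:260,170:290],(400,400),interpolation=cv2.INTER_CUBIC)
cv2.imwrite('pics/g10.png',np.hstack([a,b]))
E
```

```text
time_s: 22.88
ee_pos: [498.0, 139.1, 129.4]
ee_rot: [180.0, -0.0, 0.0]
force: [0.3, -0.6, -0.3]
gripper_width: 91.1
time_s: 23.88
ee_pos: [437.7, -253.8, 70.2]
ee_rot: [179.8, -0.3, -0.3]
force: [-0.1, -0.4, 0.0]
gripper_width: 91.2
time_s: 24.22
ee_pos: [438.0, -250.5, 70.9]
ee_rot: [179.9, -0.2, 0.1]
force: [0.3, -0.1, 0.3]
gripper_width: 80.5
[ 438.  -250.5   70.9]
[ 437.8 -250.3   70.7]
(array([535.8, 375.4]), np.float64(36.3)) (array([535. , 375.2]), np.float64(36.6))
(array([478.6, -18.3]), np.float64(63.7)) (array([477.7, -18.6]), np.float64(64.2))
```

View pics/g10.png

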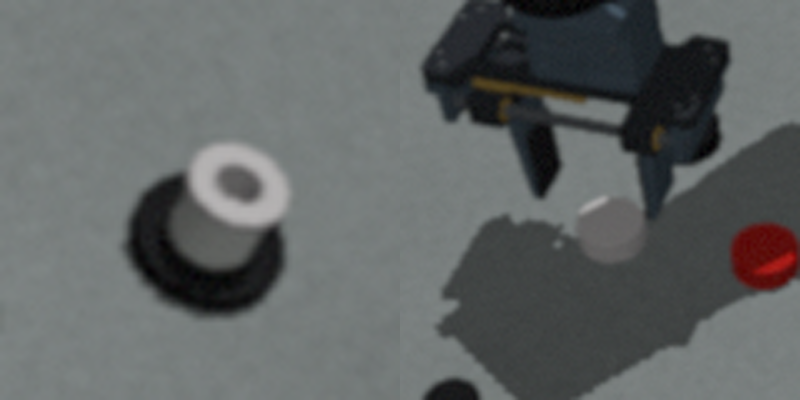

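The small cup is seated level at (535.4, 375.3) in both views, and the large lid is centred. The fingers stand over the white small lid.

```bash
python3 -m inch '[{"x":-0.2,"y":0.12,"z":2.5,"yaw":0,"gripper":0.5},{"x":0,"y":0,"z":1.5,"yaw":0,"gripper":0.5},{"x":0,"y":0,"z":0.5,"yaw":0,"gripper":0.5},{"x":0,"y":0,"z":0,"yaw":0,"gripper":-1},{"x":0,"y":0,"z":0,"yaw":0,"gripper":-1},{"x":0,"y":0,"z":0,"yaw":0,"gripper":-1},{"x":0,"y":0,"z":0,"yaw":0,"gripper":-1},{"x":0,"y":0,"z":0,"yaw":0,"gripper":-1},{"x":0,"y":0,"z":0,"yaw":0,"gripper":-1},{"x":0,"y":0,"z":0,"yaw":0,"gripper":-1}]' 12
```

```text
time_s: 25.25
ee_pos: [435.4, -251.9, 25.1]
ee_rot: [179.9, -0.1, 0.0]
force: [-0.2, 0.9, 5.2]
gripper_width: 47.6
```

```bash
python3 -m inch '[{"x":0,"y":0,"z":-1,"yaw":0,"gripper":-1},{"x":0,"y":0,"z":-3,"yaw":0,"gripper":-1},{"x":0,"y":0,"z":-3,"yaw":0,"gripper":-1},{"x":0,"y":0,"z":-3,"yaw":0,"gripper":-1},{"x":0.6,"y":-3.9,"z":0,"yaw":0,"gripper":-1},{"x":0.6,"y":-3.9,"z":0,"yaw":0,"gripper":-1},{"x":0.6,"y":-3.9,"z":0,"yaw":0,"gripper":-1},{"x":0.6,"y":-3.9,"z":0,"yaw":0,"gripper":-1},{"x":0.6,"y":-3.9,"z":0,"yaw":0,"gripper":-1},{"x":0.6,"y":-3.9,"z":0,"yaw":0,"gripper":-1},{"x":0.6,"y":-3.9,"z":0,"yaw":0,"gripper":-1},{"x":0.6,"y":-3.9,"z":0,"yaw":0,"gripper":-1}]';python3 -m inch '[{"x":0.6,"y":-3.9,"z":0,"yaw":0,"gripper":-1},{"x":0.6,"y":-3.9,"z":0,"yaw":0,"gripper":-1},{"x":0.6,"y":-3.9,"z":0,"yaw":0,"gripper":-1},{"x":0.6,"y":-3.9,"z":0,"yaw":0,"gripper":-1},{"x":0.6,"y":-3.9,"z":0,"yaw":0,"gripper":-1},{"x":0.6,"y":-3.9,"z":0,"yaw":0,"gripper":-1},{"x":0.8,"y":-3.9,"z":0,"yaw":0,"gripper":-1},{"x":0.8,"y":-4.0,"z":0,"yaw":0,"gripper":-1},{"x":0,"y":0,"z":1.5,"yaw":0,"gripper":-1},{"x":0,"y":0,"z":1,"yaw":0,"gripper":-1},{"x":0,"y":0,"z":0,"yaw":0,"gripper":-1},{"x":0,"y":0,"z":0,"yaw":0,"gripper":-1}]';python3 -m inch '[{"x":0,"y":0,"z":0,"yaw":0,"gripper":-1},{"x":0,"y":0,"z":0,"yaw":0,"gripper":-1},{"x":0,"y":0,"z":0,"yaw":0,"gripper":-1}]'; python3 - <<'E'
from m import *
for i in range(3): print(telemetry.state()['ee_pos'].round(1)); f,im=grab("scene")
cv2.imwrite('pics/g11.png',cv2.resize(im[210:330,450:570],(480,480),interpolation=cv2.INTER_CUBIC))
E
```

```text
time_s: 26.25
ee_pos: [482.2, 62.4, 124.7]
ee_rot: [180.0, 0.0, 0.0]
force: [0.5, -0.0, -0.7]
gripper_width: 47.0
time_s: 27.25
ee_pos: [533.6, 372.0, 98.2]
ee_rot: [179.9, 0.2, -0.0]
force: [-1.1, -0.4, 0.3]
gripper_width: 48.0
time_s: 27.5
ee_pos: [535.1, 372.9, 100.1]
ee_rot: [-180.0, -0.1, -0.1]
force: [-0.3, 0.3, -0.6]
gripper_width: 47.8
[535.1 372.9 100.1]
[535. 373. 100.]
[534.9 373.1  99.9]
```

View pics/g11.png

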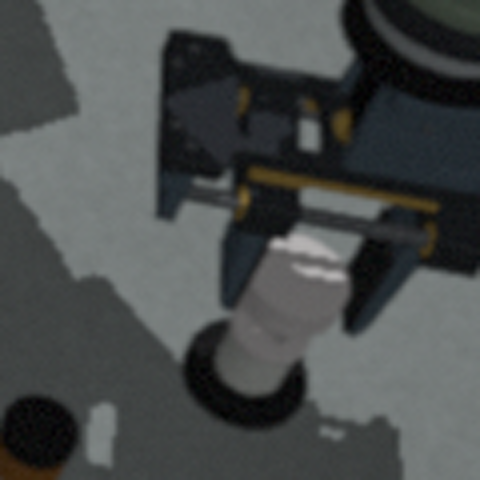

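Held level; the TCP is 2.2 mm short in y, so I correct that and lower.

```bash
python3 -m inch '[{"x":0.02,"y":-0.22,"z":0.8,"yaw":0,"gripper":-1},{"x":0,"y":0,"z":0.6,"yaw":0,"gripper":-1},{"x":0,"y":0,"z":0.3,"yaw":0,"gripper":-1},{"x":0,"y":0,"z":0,"yaw":0,"gripper":-1},{"x":0,"y":0,"z":0,"yaw":0,"gripper":-1},{"x":0,"y":0,"z":0,"yaw":0,"gripper":-1}]';python3 -m inch '[{"x":0,"y":0,"z":0.4,"yaw":0,"gripper":-1},{"x":0,"y":0,"z":0.4,"yaw":0,"gripper":-1},{"x":0,"y":0,"z":0.3,"yaw":0,"gripper":-1},{"x":0,"y":0,"z":0.1,"yaw":0,"gripper":-1},{"x":0,"y":0,"z":0,"yaw":0,"gripper":-1},{"x":0,"y":0,"z":0,"yaw":0,"gripper":-1}]'
```

```text
time_s: 28.15
ee_pos: [534.9, 375.9, 82.0]
ee_rot: [180.0, 0.0, 0.0]
force: [0.1, 0.2, -0.5]
gripper_width: 47.4
time_s: 28.65
ee_pos: [534.7, 375.7, 70.2]
ee_rot: [180.0, 0.0, 0.0]
force: [-0.9, -0.9, 1.1]
gripper_width: 47.3
```

Good. Release, lift, and clear the views by backing off toward −y.

```bash
python3 -m inch '[{"x":0,"y":0,"z":0.03,"yaw":0,"gripper":1},{"x":0,"y":0,"z":0,"yaw":0,"gripper":1},{"x":0,"y":0,"z":0,"yaw":0,"gripper":1},{"x":0,"y":0,"z":-2,"yaw":0,"gripper":1},{"x":0,"y":0,"z":-3,"yaw":0,"gripper":1},{"x":0,"y":0,"z":-3,"yaw":0,"gripper":1},{"x":0,"y":3.9,"z":-1,"yaw":0,"gripper":1},{"x":0,"y":3.9,"z":-1,"yaw":0,"gripper":1},{"x":0,"y":3.9,"z":0,"yaw":0,"gripper":1},{"x":0,"y":3.9,"z":0,"yaw":0,"gripper":1},{"x":0,"y":3.9,"z":0,"yaw":0,"gripper":1},{"x":0,"y":3.9,"z":0,"yaw":0,"gripper":1}]';python3 -m inch '[{"x":0,"y":3.9,"z":0,"yaw":0,"gripper":1},{"x":0,"y":3.9,"z":0,"yaw":0,"gripper":1},{"x":0,"y":3.9,"z":0,"yaw":0,"gripper":1},{"x":0,"y":3.9,"z":0,"yaw":0,"gripper":1},{"x":0,"y":3.9,"z":0,"yaw":0,"gripper":1},{"x":0,"y":3.9,"z":0,"yaw":0,"gripper":1},{"x":0,"y":3.9,"z":0,"yaw":0,"gripper":1},{"x":0,"y":3.9,"z":0,"yaw":0,"gripper":1},{"x":0,"y":3.9,"z":0,"yaw":0,"gripper":1},{"x":0,"y":3.9,"z":0,"yaw":0,"gripper":1},{"x":0,"y":0,"z":0,"yaw":0,"gripper":1},{"x":0,"y":0,"z":0,"yaw":0,"gripper":1}]'; python3 - <<'E'
from m import *
F={v:grab(v) for v in('top','scene')}
for n,p in(('Llid',(477.5,-19,77)),('slid',(535,375,63))):
  for v,(f,im) in F.items(): print(n,v,meas(f,im,tuple(int(q) for q in proj(f,[p])[0]),p[2],'w'))
for n in('pot0','pot1','pot2'):
  print(n,meas(*F['scene'],O[n][1],28,'k'))
im=F['scene'][1]
a=cv2.resize(im[190:270,285:365],(400,400),interpolation=cv2.INTER_CUBIC);b=cv2.resize(im[245:325,470:550],(400,400),interpolation=cv2.INTER_CUBIC)
cv2.imwrite('pics/g12.png',np.hstack([a,b]))
E
```

```text
time_s: 29.65
ee_pos: [534.5, 140.0, 170.0]
ee_rot: [180.0, -0.0, 0.0]
force: [0.1, 0.7, -0.7]
gripper_width: 91.2
time_s: 30.65
ee_pos: [534.5, -250.1, 169.5]
ee_rot: [-180.0, 0.0, -0.2]
force: [-0.1, 0.9, -0.0]
gripper_width: 91.2
Llid top (array([479.7, -18.1]), np.float64(61.7))
Llid scene (array([481.6, -17.6]), np.float64(61.3))
slid top (array([534.2, 376.1]), np.float64(47.5))
slid scene (array([534.6, 376.2]), np.float64(46.4))
pot0 (array([668.9,   7.8]), np.float64(34.5))
pot1 (array([609.5, 274.9]), np.float64(35.1))
pot2 (array([ 616.8, -282.6]), np.float64(38.3))
```

View pics/g12.png

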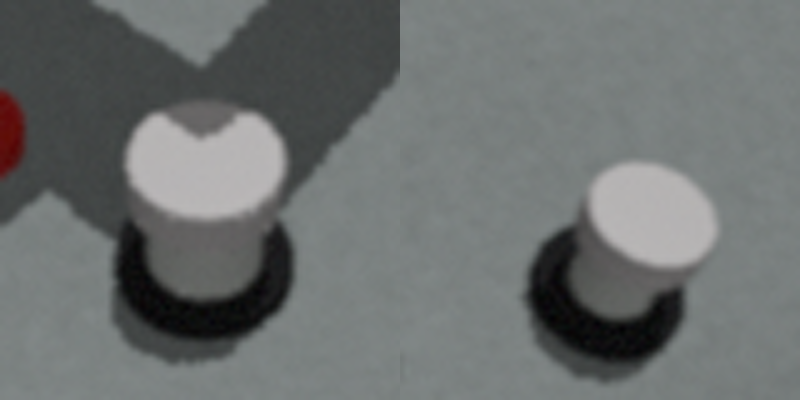

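Both lids sit level and centred, and the pots have not moved. Handing in.

```bash
python3 -c "
from h import *
print(env.job_done())"
```

```text
the job is handed in; nothing more can be done
None
```

I put both jars together and handed the job in at about 31 s of the 136 s allowed. The large jar has its cup, disc (knob up) and lid; the small jar has its cup and white lid.

**Last checks:**
- **Seating:** each part rested at the gripper height worked out for its home position, with no notable contact force. The last pictures show both lids level and let go. The small lid's two views also agree at its home height.
- **Centring:** measured axes of the seated parts were within about 2 mm of the jars' measured axes, which is roughly the calibration's accuracy.
- **Pots:** all three measured within about 2 mm of where they started.
- **Robot:** it stands open and clear of everything.

**One check disagreed:** in two looks the arm's shadow fell on the large lid. It pulled the mask centre about 14 mm off in the first and 2–4 mm off in the last. An unshadowed look in between gave the lid's centre at (478, −18) mm, within 1 mm of the jar axis in both views.

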